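Seat the tapered key of a brass stopcock

ROBOT

A 6-joint arm with a two-finger parallel gripper is mounted at the origin on a cart in front of the work surface, level with it; the furniture and walls round the work are solid. World frame = base frame: x ahead of the robot, y to its left, z up, the work surface at z = 0. Lengths are in m, angles in rad, forces in N, time in s.
With the tool pointing down it reaches from about 0.375 to 0.925 m from the base axis. Payload 5.7 kg.
Tool frame: the origin (TCP) lies midway between the tips of the shut fingers; the grasp point (between the pads) lies 19 mm behind it; z points along the fingers, y is the line along which they close (so a half turn about z gives the same grasp; the last joint's range is limited). The gripper opens to 88 mm and grips with 3 to 60 N. Pads are 20 mm wide; open, the fingers measure 115 mm over their backs; the gripper's body (75 mm by 178 mm) begins 61 mm behind the grasp point.
Start: joints at [-1.327, 0.359, 1.51, -0, 1.272, -0.115], TCP at [0.211, -0.562, 0.223] pointing down, gripper open.
Joint ranges: [-2.97, 2.97], [-1.01, 2.36], [0.21, 2.38], [-0.96, 4.11], [0.2, 2.71], [-2.98, 2.98]. Speed limits (rad/s): [2.39, 2.39, 3.14, 3.14, 3.14, 3.14].

INTERFACE

Orientations are given as a unit quaternion [x, y, z, w].
In Python, from plant import manip gives the robot as it stands.
- The arm moves only by the tool jog_arm, never from a script. Its argument "targets" is text: rows parted by semicolons, each of 6 numbers parted by spaces: the shift along the tool's x, y, z in mm, then the turn, a rotation vector about the tool's x, y, z in degrees. In form: dx dy dz rx ry rz; .... A call has 1 to 20 rows; each row shifts and turns the commanded pose from where the row before left it, along the tool's axes as they then stand; what a row does not reach is not made up. A row lasts 1/12 s, in which the tool goes at most 41.7 mm and 7.16 degrees, less where a joint would pass 70% of its speed; a pose out of reach is approached as far as the arm can. A call with a gripper value outside its range is refused whole. "hand" is the finger opening in mm, from 0 to 87.8, set as the call begins (left out, the last holds). The fingers move at their own pace and stop on an object; the grip force is fixed at half the most. Time passes only in rows, so rows that do not move let the fingers close. It gives the time, the measured TCP pose, the force, the opening and the grip force at its end, in the units of the state.
- manip.get_obs(): the state, without advancing time (a new reading comes with each control period).
- manip.capture(name): name is "scene" or "top" or "wrist"; returns a dict with "pixels" (400x640x3 uint8, red, green, blue), "fx", "fy", "cx", "cy" (pixels), "extrinsics" (4x4, takes a point from world to camera coordinates). Camera axes: x right, y up, looking along -z (the intrinsics and any distortion apply to the point x, -y, -z); pixel columns grow to the right and rows downward; lengths in m; the calibration is good to about 2 mm. The wrist camera is an equidistant fisheye: a pixel r from the principal point sees the ray r / f radians off the axis. A picture is of the moment at which its call begins. There is no depth.
- manip.close_job(): hands the job in; it is judged then, once.
The state is a dict: "time_s": time; "qpos": joint angles; "dq": joint speeds; "tau": joint torques, N m; "eef_pos": TCP position; "tcp_rot": TCP orientation; "contact_force": force on the tool from outside, world axes, zero at the start; "wrist_torque": the same for the moment, N m; "opening": opening from 0.0 (shut) to 1.0 (fully open); "grip_force": force on a finger pad.
Only numpy, scipy, OpenCV 4.12 (cv2) and the standard library are available. Lean on these libraries where they do the work, as an engineer would, in place of code of your own. Each camera call takes 0.05 s, during which the arm holds its last target. There are 200 camera calls.

TASK

Take the red-winged tapered key out of the blue stand and fit it into the upright bore of the brass stopcock. Press it in gently and keep pressing while you turn it, so that it wedges fast in its taper, and leave its wing in line with the two hose nozzles. Do not press so hard that the white cartridge is pushed down into the brass body, and leave the things nearby where they are.

Things in the scene. Friction and masses are not known exactly. Their poses are not given: they have to be found in the camera images.
- key: Loose stopcock key, about 0.2 kg, upright in the stand. Origin at its tip; z up the key, x along its wing. White taper z 0 to 54 mm, radius 4.3 at the tip, 11.9 at the top (half angle 8 deg); white collar radius 17, z 54 to 59; red flat wing, 34 long (x), 10 thick (y), z 63 to 97 mm, with a short neck under it. Half a turn changes nothing.
- wing (a point): Good grip point on the key: 82 mm above its tip, on its axis, 15 mm below the wing's top and 23 mm above the collar. Close the fingers across the 10 mm thickness (the key's y). Turning the wedged key takes up to 0.3 N m, so grip firmly (about 40 N).
- stopcock: Fixed brass stopcock on a dark base plate 110 x 70 x 8 mm. Origin under the plate's centre; z up, x along the two hose nozzles, which stick out both ways at 32 mm height to 66 mm from the axis. Barrel radius 22.5, top at 62 mm. Left of the microscope, which is tall and stands between here and the robot's right: swing past in front of it (x under 0.4) with the arm drawn in.
- bore (a point): Centre of the barrel's top face, 62 mm above the stopcock's origin, axes as the stopcock's. The bore is tapered like the key. How deep the key goes differs each time and cannot be seen: the tip first touches the taper all round 25 to 41 mm below this point, and wedges 2 to 5 mm deeper (the collar never reaches the barrel). Find it by feel.
- cartridge (a joint): White plastic cartridge (ring of radius 15.5, opening radius 12, 1 mm proud of the barrel's top) that holds the taper; value 0 at the start, negative as it is pushed down into the body (m). It slips when pressed down with more than about 14 N. Pressing about 10 N while turning about 1.2 rad (either way) wedges the key well; pressing alone, even at 14 N, wedges it too little.
- key_stand: Fixed blue block 56 x 56 x 60 mm with a 26 mm hole; the key hangs in it by its collar, tip 6 mm above the desk. Origin under its centre.
- beaker: Small glass beaker with blue base, 45 mm wide, 56 tall. A bystander: leave it where it stands. Origin at the centre of its underside, z up.
- oil_bottle: Small dropper bottle with black cap, 26 mm wide, 74 tall. A bystander: leave it where it stands. Origin at the centre of its underside, z up.
- timer: White desk timer with three buttons, 58 x 70 x 19 mm. A bystander: leave it where it stands. Origin at the centre of its underside, z up.
Things that resemble listed ones, but are neither listed nor needed, are in the scene too. Leave any turquoise look-alike of the key alone.

How it is judged:
By the outcome, as a careful person would: the job done as asked, in the order asked, and still so for the second after the job is handed in, with the robot touching nothing.
It also fails if it takes over 61 s, if anything falls off the work surface, if the arm or the gripper's body presses on something with over 40 N, if the wrist force passes 120 N, or if a joint passes its speed limit or range.

## Working session

There is one attempt and no reset: what is moved stays moved. The work goes in short steps, Python scripts to look and compute and a tool call to move; the robot and the scene stay as the last step left them, time stands still between calls to the robot, and variables do not carry over. Pictures are saved under pics/ and viewed, at most 10 in all, crops included, and the job is handed in when it is done.

Besides the shell and the picture viewer there is one more tool, called after "Emit:" in YAML: its name, and indented under it one key for each argument. jog_arm: Moves the arm, as the interface text tells. Its arguments: {"type":"object","properties":{"targets":{"type":"string"},"hand":{"type":"number"}},"required":["targets"]}

```bash
mkdir -p pics
cat > h.py <<'E'
from plant import manip
import numpy as np, cv2
from scipy.spatial.transform import Rotation as R
def snap(n,f):
    c=manip.capture(n); cv2.imwrite('pics/'+f,cv2.cvtColor(np.array(c['pixels']),cv2.COLOR_RGB2BGR))
    np.savez('pics/'+f+'.npz',**c); return c
def ray(c,u,v,fish=False):
    E=np.array(c['extrinsics']); a=(u-c['cx'])/c['fx']; b=(v-c['cy'])/c['fy']
    if fish:
        r=np.hypot(a,b); s=np.sin(r)/max(r,1e-9); d=np.array([a*s,-b*s,-np.cos(r)])
    else: d=np.array([a,-b,-1.])
    return -E[:3,:3].T@E[:3,3], E[:3,:3].T@d
def atz(c,u,v,z,fish=False):
    o,d=ray(c,u,v,fish); return o+d*(z-o[2])/d[2]
def proj(c,p,fish=False):
    E=np.array(c['extrinsics']); q=E[:3,:3]@np.array(p)+E[:3,3]; x,y,z=q[0],-q[1],-q[2]
    if fish:
        r=np.hypot(x,y); t=np.arctan2(r,z); return c['cx']+c['fx']*t*x/r, c['cy']+c['fy']*t*y/r
    return c['cx']+c['fx']*x/z, c['cy']+c['fy']*y/z
def ld(f): return {k:v for k,v in np.load('pics/'+f+'.npz').items()}
E
python3 - <<'E'
from h import *
for n in('top','scene'):
    c=snap(n,n+'1.png'); print(n,ray(c,320,200))
print(manip.get_obs())
E
```

```text
top (array([0.4885699 , 0.25836045, 0.94119141]), array([ 0.08297993,  0.00617711, -0.99656437]))
scene (array([0.18588219, 0.69531247, 0.70522486]), array([ 0.45746789, -0.527841  , -0.71563958]))
{'time_s': 0.1, 'qpos': array([-1.32708257e+00,  3.59434176e-01,  1.51133128e+00, -1.65552890e-05,
        1.27252338e+00, -1.15106406e-01]), 'dq': array([-0.00023366, -0.00114835, -0.00074749, -0.00248152,  0.0009186 ,
        0.00060384]), 'tau': array([-9.49273044e-05, -5.16357207e+01, -2.71408367e+01,  6.76338980e-02,
        2.76232726e-02, -3.92053119e-05]), 'eef_pos': array([ 0.21053013, -0.56116882,  0.22189026]), 'tcp_rot': array([ 9.83948345e-01,  1.78451490e-01, -6.23915004e-05, -8.45829489e-04]), 'contact_force': array([0.32779537, 0.14194343, 0.08064816]), 'wrist_torque': array([ 0.0128262 , -0.00149391,  0.00530987]), 'grip_force': 0.0, 'opening': 1.0003996710710006}
```

View pics/top1.png

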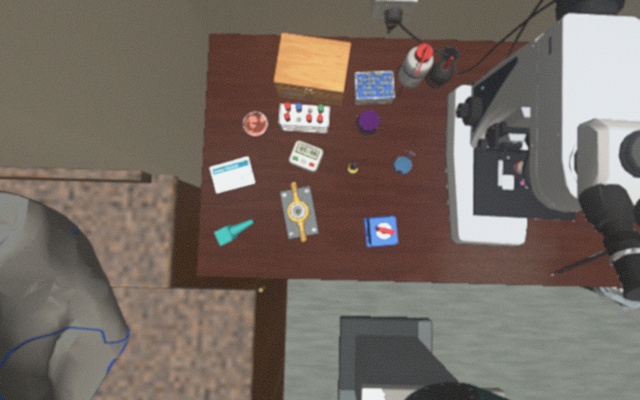

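View pics/scene1.png

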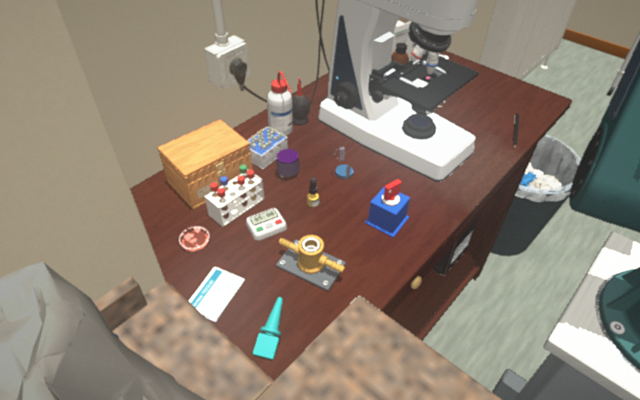

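The top view shows the stand with the key at about (382,231), the stopcock at (298,211) and the turquoise decoy at (233,232). The scene view shows the wing at (392,188) and the barrel at (311,245).

Run:
```python
from h import *
t=ld('top1.png'); s=ld('scene1.png')
for c,z in((t,.086),(s,.086)):
    p=c['pixels'].astype(int); m=((p[...,0]>140)&(p[...,1]<70)&(p[...,2]<80)).astype(np.uint8)
    n,l,st,ce=cv2.connectedComponentsWithStats(m)
    for i in range(1,n):
        if st[i,4]>8: print(st[i],ce[i],atz(c,*ce[i],z))
print(atz(t,298,211,.062),atz(s,311,243,.062))
def crop(c,u,v,w=40,h=30): return cv2.resize(c['pixels'][v-h:v+h,u-w:u+w,::-1],(400,300),interpolation=cv2.INTER_CUBIC)
cv2.imwrite('pics/m1.png',np.vstack([np.hstack([crop(t,384,231),crop(t,298,211)]),np.hstack([crop(s,390,205),crop(s,311,255)])]))
```

```text
[417  47  11  15  37] [422.94594595  54.40540541] [0.88255194 0.04943826 0.086     ]
[298  81   4  14  32] [299.0625   89.21875] [ 0.86501918 -0.00445075  0.086     ]
[275  87   7   3   9] [277.88888889  88.11111111] [0.90558207 0.02651479 0.086     ]
[386 184  14  16 109] [392.8440367  191.79816514] [0.49489844 0.13026542 0.086     ]
[0.53671117 0.31049262 0.062     ] [0.53865598 0.3102915  0.062     ]
```

View pics/m1.png

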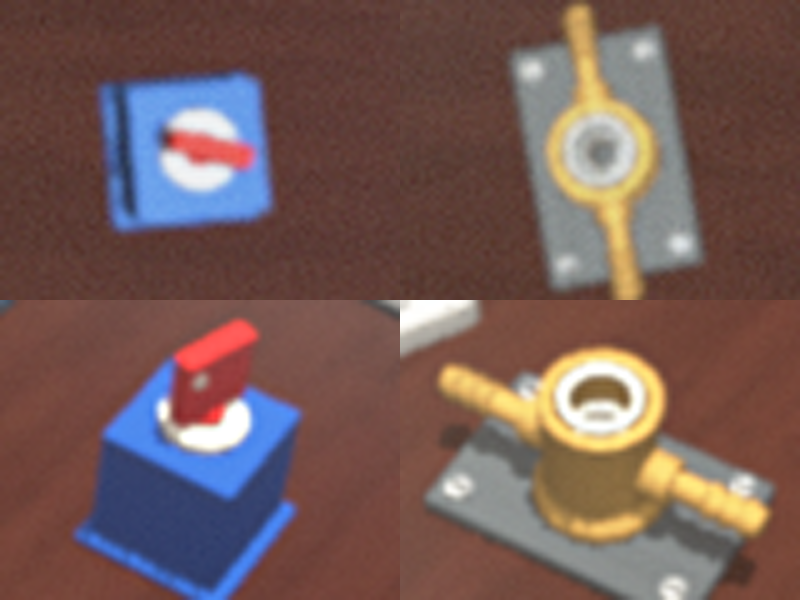

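The crops show the wing running mostly along −y with a slight tilt, from (377,229) to (394.6,232) in top pixels. The nozzles end at (293.6,183.4) and (303.4,239).

Run:
```python
from h import *
t=ld('top1.png'); s=ld('scene1.png'); o=manip.get_obs()
k=atz(t,384,231,.065);print('key',k, atz(s,350+204/5,175+117/5,.065))
a=atz(t,377,229,.1);b=atz(t,394.6,232,.1); print('wing',a,b,np.degrees(np.arctan2(*(b-a)[1::-1])))
a=atz(t,293.6,183.4,.037);b=atz(t,303.4,239,.037); print('noz',(a+b)/2,np.linalg.norm(a-b),np.degrees(np.arctan2(*(a-b)[1::-1])))
r=R.from_quat(o['tcp_rot']).as_matrix(); print(r)
c=manip.capture('wrist'); E=np.array(c['extrinsics']);print('cam in tool',r.T@(-E[:3,:3].T@E[:3,3]-o['eef_pos']), r.T@E[:3,:3].T)
```

```text
key [0.49881532 0.12512746 0.065     ] [0.49778004 0.1285034  0.065     ]
wing [0.50210742 0.14488789 0.1       ] [0.49695519 0.10865645 0.1       ] -98.09338362710041
noz [0.53802186 0.31092842 0.037     ] 0.12525106968212518 11.835871838454612
[[ 9.36310124e-01  3.51173991e-01 -4.24659092e-04]
 [ 3.51174202e-01 -9.36308701e-01  1.64223734e-03]
 [ 1.79099038e-04 -1.68677276e-03 -9.99998561e-01]]
cam in tool [ 0.0775635   0.00022413 -0.16173041] [[-2.13080723e-04  9.60773269e-01  2.77334961e-01]
 [ 9.99999681e-01  4.18222877e-04 -6.80537011e-04]
 [-7.69829594e-04  2.77334728e-01 -9.60773051e-01]]
```

Emit:
jog_arm:
  targets: "0 -36.5 0 0 0 0;0 -36.5 0 0 0 0;0 -36.5 0 0 0 0;0 -36.5 0 0 0 0;0 -36.5 0 0 0 0;0 -36.5 0 0 0 0;0 0 0 0 0 -7;0 0 0 0 0 -7;0 0 0 0 0 -7;0 0 0 0 0 -7;0 0 0 0 0 -7;0 0 0 0 0 -7;0 0 0 0 0 -7;0 0 0 0 0 -7;0 0 0 0 0 -7;0 0 0 0 0 -7;0 0 0 0 0 -7;0 0 0 0 0 -7;0 0 0 0 0 -6"

```text
time_s: 1.73
eef_pos: [0.1337, -0.3565, 0.2225]
tcp_rot: [0.567, 0.824, 0.0, -0.0]
contact_force: [0.2, 1.3, 0.2]
opening: 0.998
grip_force: 0.0
```

Run:
```python
from h import *
o=manip.get_obs(); print(o['time_s'],o['qpos'],o['eef_pos'],np.linalg.norm(o['eef_pos'][:2]),o['contact_force'])
a=snap('wrist','w1.png')['pixels'];b=snap('top','t2.png')
for z in(.2,.3,.4,.5): print(z,atz(b,632,290,z),atz(b,580,150,z))
cv2.imwrite('pics/m2.png',cv2.resize(np.vstack([a,b['pixels']]),(480,600))[...,::-1])
```

```text
1.7333 [-1.39382897e+00  3.25687285e-02  1.94169728e+00  1.70621105e-05
  1.16783168e+00 -1.75879631e+00] [ 0.13374804 -0.35646086  0.22250468] 0.3807267824046152 [0.24982757 1.25664406 0.20692622]
0.2 [ 0.40405378 -0.30010663  0.2       ] [ 0.65598797 -0.21355058  0.2       ]
0.3 [ 0.41545652 -0.22475941  0.3       ] [ 0.63340028 -0.14988133  0.3       ]
0.4 [ 0.42685926 -0.1494122   0.4       ] [ 0.61081258 -0.08621208  0.4       ]
0.5 [ 0.43826199 -0.07406498  0.5       ] [ 0.58822488 -0.02254282  0.5       ]
```

View pics/m2.png

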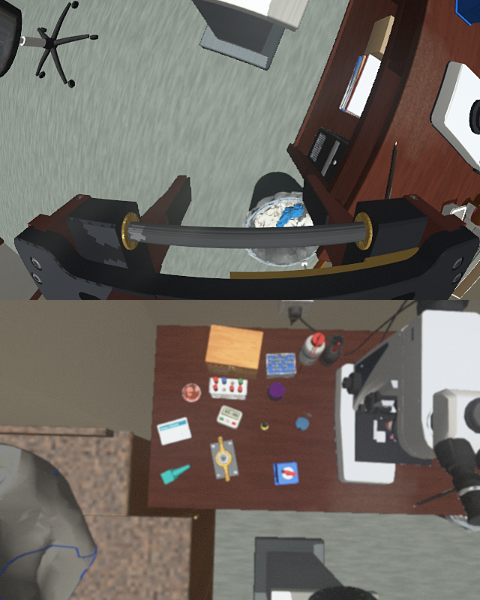

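The wrist view shows the gripper over the floor, clear of the desk. The top view shows the microscope eyepieces at about (632,290), so no nearer than x≈0.42.

Emit:
jog_arm:
  targets: "2 40 0 0 0 -6;2 40 0 0 0 -6;2 40 0 0 0 -6;2 40 0 0 0 -6;2 40 0 0 0 -6;2 40 0 0 0 -6"

```text
time_s: 2.33
eef_pos: [0.3207, -0.2088, 0.2229]
tcp_rot: [0.287, 0.958, -0.0, 0.001]
contact_force: [0.2, -1.3, -0.0]
opening: 1.002
grip_force: 0.0
```

Emit:
jog_arm:
  targets: "2 40 0 0 0 -6;2 40 0 0 0 -6;2 40 0 0 0 -6;2 40 0 0 0 -6;2 40 0 0 0 -6;2 40 0 0 0 -6;2 40 0 0 0 -6;2 40 0 0 0 -6;0 0 0 0 0 0"

```text
time_s: 3.08
eef_pos: [0.3686, 0.1033, 0.2226]
tcp_rot: [-0.131, 0.991, 0.002, -0.0]
contact_force: [-0.1, -0.4, -0.4]
opening: 1.0
grip_force: 0.0
```

Run:
```python
from h import *
o=manip.get_obs(); print(o['time_s'],o['qpos'],o['eef_pos'],o['contact_force'],R.from_quat(o['tcp_rot']).as_matrix())
```

```text
3.0833 [ 0.08895968  0.03583929  1.93810639  0.00351007  1.16869688 -1.74571783] [0.36859874 0.1032874  0.22255213] [-0.06771425 -0.37630148 -0.37910297] [[-9.65742432e-01 -2.59499103e-01 -1.33051223e-03]
 [-2.59502081e-01  9.65737495e-01  3.12425109e-03]
 [ 4.74185190e-04  3.36249254e-03 -9.99994234e-01]]
```

Emit:
jog_arm:
  targets: "0 0 0 0 0 7.1;0 0 0 0 0 7.1;0 0 0 0 0 7.1;0 0 0 0 0 7.1;0 0 0 0 0 7.1;0 0 0 0 0 7.1;0 0 0 0 0 7.1;0 0 0 0 0 7.1;0 0 0 0 0 7.1;0 0 0 0 0 7.1;0 0 0 0 0 7.1;0 0 0 0 0 7.1;0 0 0 0 0 7.1;0 0 0 0 0 7.1;0 0 0 0 0 7.1;0 0 0 0 0 6.5"

```text
time_s: 4.42
eef_pos: [0.3708, 0.0967, 0.2226]
tcp_rot: [0.761, 0.649, -0.0, -0.0]
contact_force: [-0.8, -0.5, 0.2]
opening: 1.003
grip_force: 0.0
```

Emit:
jog_arm:
  targets: "10.5 31.5 0 0 0 0;10.5 31.5 0 0 0 0;10.5 31.5 0 0 0 0;10.5 31.5 0 0 0 0;0 0 0 0 0 0;0 0 0 0 0 0;0 0 0 0 0 0"

```text
time_s: 5.0
eef_pos: [0.5004, 0.1196, 0.222]
tcp_rot: [0.758, 0.652, -0.001, -0.001]
contact_force: [-0.4, -0.0, 0.4]
opening: 0.999
grip_force: 0.0
```

Run:
```python
from h import *
o=manip.get_obs(); print(o['time_s'],o['qpos'],o['eef_pos'],o['contact_force'],R.from_quat(o['tcp_rot']).as_matrix())
a=snap('wrist','w3.png'); print(proj(a,(.498,.127,.103),1),proj(a,(.538,.311,.062),1))
p=a['pixels'].astype(int); m=((p[...,0]>120)&(p[...,1]<70)&(p[...,2]<80)).astype(np.uint8)
n,l,st,ce=cv2.connectedComponentsWithStats(m)
for i in range(1,n):
    if st[i,4]>30: print(st[i],ce[i])
```

```text
5.0 [ 1.00391439e-01  2.37921351e-01  1.69082519e+00 -2.57240784e-05
  1.21530880e+00  2.50165386e-01] [0.50042229 0.11964699 0.22204006] [-0.36783713 -0.04588246  0.43527963] [[ 1.49204956e-01  9.88803261e-01 -2.44786838e-03]
 [ 9.88806088e-01 -1.49206053e-01 -2.70811714e-04]
 [-6.33016287e-04 -2.38006071e-03 -9.99996967e-01]]
(np.float64(323.7212754201954), np.float64(190.6681853177355)) (np.float64(335.922368432279), np.float64(6.222255108218974))
[299  55  15  14  44] [304.20454545  62.18181818]
[386  60  15  20  81] [391.4691358   70.49382716]
[283  62   9  18  54] [286.61111111  69.77777778]
[314  66  11  18  45] [320.44444444  74.66666667]
[400  66  15  24  85] [408.45882353  76.29411765]
[270  81  16  20  99] [278.35353535  90.03030303]
[582  90   5  22  44] [584.02272727 100.06818182]
[264  92  12  20  56] [269.03571429 103.23214286]
[318  93   6  12  33] [320.54545455  98.12121212]
[247  94  28  28 184] [256.13586957 109.9076087 ]
[453 110  12  35 165] [457.07272727 125.94545455]
[426 132  16  39 169] [435.77514793 151.29585799]
[259 134  19  41 179] [268.79329609 154.92737
[... 234 characters left out ...]
051282 173.05128205]
[321 168  14  41 392] [327.53061224 188.29591837]
[427 168  11  10  35] [430.97142857 172.85714286]
[422 177  34  72 372] [441.0483871  214.28494624]
[617 196  13  16  60] [621.5 203.6]
[418 204  17  36 257] [424.76653696 219.96498054]
[454 207  11  37 161] [460.23602484 223.58385093]
[506 206   8  21  70] [509.38571429 215.32857143]
[464 212  10   9  32] [468.34375 216.25   ]
[387 221  13  33 127] [392.67716535 236.4015748 ]
[472 229   4  15  38] [473.26315789 235.78947368]
[502 230   8  19  57] [505.63157895 238.47368421]
[348 235  19  45 194] [357.65463918 258.14948454]
[586 234  23  17 139] [595.34532374 242.00719424]
[333 247  12  22  75] [337.98666667 257.05333333]
```

View pics/w3.png

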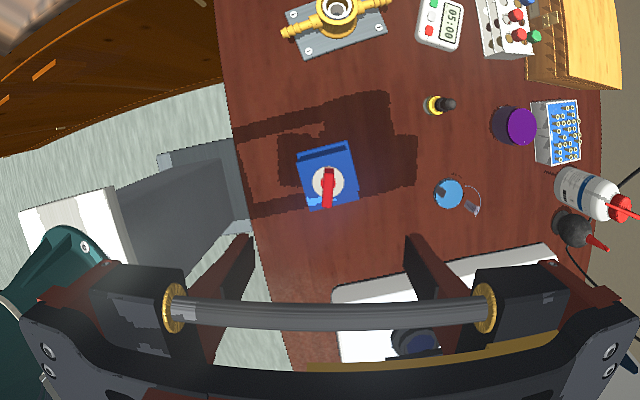

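The wrist view shows the key's wing at (327,188), upright and almost along the image columns, with the collar centre at about (328,182).

Run:
```python
from h import *
c=ld('w3.png'); p=c['pixels'].astype(int)
m=((p[...,0]>110)&(p[...,1]<80)&(p[...,2]<90)).astype(np.uint8)
n,l,st,ce=cv2.connectedComponentsWithStats(m); k=l[185,328]; ys,xs=np.nonzero(l==k)
for y in range(166,212,4):
    q=xs[ys==y]; 
    if len(q): print(y,q.min(),q.max(),p[y,q.min():q.max()+1,0].tolist())
w=(p.min(2)>150).astype(np.uint8); w[:140]=0;w[220:]=0;w[:,:300]=0;w[:,360:]=0
ys,xs=np.nonzero(w); (u,v),r=cv2.minEnclosingCircle(np.c_[xs,ys].astype(np.float32)); print('collar',u,v,r,atz(c,u,v,.065,1))
o=manip.get_obs(); print('tcp proj',proj(c,(o['eef_pos'][0],o['eef_pos'][1],.065),1))
```

```text
166 418 599 [126, 123, 124, 123, 123, 121, 123, 124, 120, 119, 117, 119, 120, 118, 122, 118, 119, 120, 122, 122, 123, 120, 120, 117, 115, 113, 111, 109, 110, 111, 113, 114, 115, 116, 120, 121, 120, 118, 119, 119, 119, 119, 118, 120, 123, 124, 121, 120, 118, 118, 119, 120, 120, 120, 120, 118, 117, 118, 120, 121, 121, 121, 118, 120, 121, 119, 116, 117, 111, 109, 109, 109, 110, 110, 112, 111, 111, 111, 110, 110, 110, 112, 110, 113, 112, 109, 111, 109, 113, 112, 117, 118, 117, 118, 122, 119, 116, 117, 116, 117, 118, 115, 117, 113, 113, 110, 114, 118, 117, 113, 114, 111, 112, 114, 117, 116, 114, 109, 113, 116, 113, 108, 106, 112, 111, 108, 108, 110, 108, 109, 109, 108, 109, 194, 161, 141, 96, 100, 109, 115, 117, 118, 117, 111, 113, 72, 82, 78, 78, 94, 91, 98, 88, 74, 63, 62, 72, 103, 88, 120, 116, 115, 117, 115, 120, 118, 120, 120, 119, 121, 117, 113, 108, 109, 109, 113, 116, 117, 118, 117, 116, 113]
170 325 599 [119, 129, 127, 130, 128, 128, 128, 122, 138, 216, 235, 232, 219, 158, 94, 53, 56, 59, 60, 59, 59, 62, 59, 60, 60, 60, 61, 59, 61, 52, 66, 77, 77, 74, 76, 77, 74, 76, 76, 76, 79, 
[... 12102 characters left out ...]
1, 122, 120, 120, 120, 119, 119, 118, 116, 115, 118, 120, 119, 120, 119, 120, 120, 123, 123, 121, 118, 117, 119, 120, 120, 112, 108, 111, 102, 79, 91, 89, 130, 152, 108, 177, 109, 107, 109, 109, 114, 117, 121, 116, 111, 111, 109, 112, 109, 113, 113, 113, 112, 112, 111, 114, 112, 114, 113, 114, 118, 118, 117, 120, 120, 121, 123, 123, 121, 125, 120, 121, 119, 121, 118, 117, 113, 114, 112, 108, 112, 110, 111, 113, 109, 109, 111, 111, 111, 111, 110, 111, 113, 113, 109, 111, 110, 111, 110, 109, 108, 111, 109, 107, 107, 111, 110, 113, 113, 117, 120, 124]
collar 327.5 181.5 15.953156471252441 [0.50137278 0.12697362 0.065     ]
tcp proj (np.float64(327.2275162758161), np.float64(188.35516880196778))
```

Run:
```python
from h import *
c=ld('w3.png')
p=c['pixels'][150:225,280:380]; 
a,b=atz(c,328.4,183,.103,1),atz(c,326.6,208,.103,1); print(a,b,np.linalg.norm(a-b),np.degrees(np.arctan2(*(a-b)[1::-1])))
cv2.imwrite('pics/m4.png',cv2.resize(p,(800,600),interpolation=cv2.INTER_CUBIC)[...,::-1])
```

```text
[0.50341977 0.13360343 0.103     ] [0.49809569 0.10985205 0.103     ] 0.02434078373269665 77.36548833677895
```

View pics/m4.png

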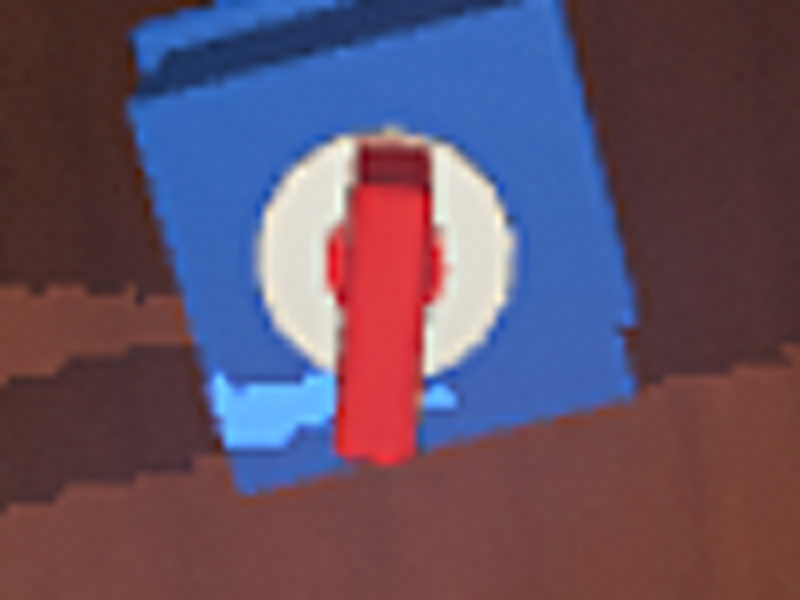

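The crop shows the top face of the wing running from (329,172.9) to (326.9,207.5), and the collar centre at (328.1,181.6).

Run:
```python
from h import *
c=ld('w3.png'); o=manip.get_obs()
a,b=atz(c,329,172.9,.103,1),atz(c,326.9,207.5,.103,1); print(np.linalg.norm(a-b),np.degrees(np.arctan2(*(a-b)[1::-1])))
r=R.from_quat(o['tcp_rot']).as_matrix(); print(o['eef_pos'],np.degrees(np.arctan2(r[1,0],r[0,0])))
for k in((a+b)/2,atz(c,328.1,181.6,.065,1)): print(k,r.T@(k-o['eef_pos'])*1000)
```

```text
0.03338775024375776 77.99838067367544
[0.49997062 0.1196736  0.22218454] 81.45018983831527
[0.50192353 0.12662934 0.103     ] [  7.2369318    1.16048725 119.1781461 ]
[0.50198106 0.12677272 0.065     ] [  7.40899782   1.28003801 157.17788252]
```

Emit:
jog_arm:
  targets: "7.3 1.2 0 0 0 3.5;0 0 25 0 0 0;0 0 25 0 0 0;0 0 25 0 0 0;0 0 25 0 0 0;0 0 20 0 0 0;0 0 15 0 0 0;0 0 10 0 0 0;0 0 7 0 0 0;0 0 0 0 0 0;0 0 0 0 0 0"

```text
time_s: 5.97
eef_pos: [0.5038, 0.1272, 0.0711]
tcp_rot: [0.777, 0.63, 0.0, 0.0]
contact_force: [-0.8, 0.1, -1.0]
opening: 1.001
grip_force: 0.0
```

Emit:
jog_arm:
  targets: "0 0 0 0 0 0;0 0 0 0 0 0;0 0 0 0 0 0;0 0 0 0 0 0;0 0 0 0 0 0;0 0 0 0 0 0;0 0 0 0 0 0;0 0 0 0 0 0;0 0 0 0 0 0"
  hand: 0

```text
time_s: 6.72
eef_pos: [0.5039, 0.1273, 0.0706]
tcp_rot: [0.777, 0.63, -0.0, -0.0]
contact_force: [-0.8, -0.5, 1.1]
opening: 0.355
grip_force: 0.0
```

Run:
```python
from h import *
o=manip.get_obs(); print(o['eef_pos'],o['contact_force'],o['wrist_torque'],o['opening']*88,o['grip_force'])
```

```text
[0.50387782 0.12726678 0.07064404] [-0.75665273 -0.51393161  1.14590863] [-0.02440678 -0.07440952 -0.0270556 ] 31.249444292798355 0.0
```

Emit:
jog_arm:
  targets: "0 0 0 0 0 0;0 0 0 0 0 0;0 0 0 0 0 0;0 0 0 0 0 0;0 0 0 0 0 0;0 0 0 0 0 0"

```text
time_s: 7.22
eef_pos: [0.5022, 0.1274, 0.0705]
tcp_rot: [0.777, 0.63, -0.001, -0.001]
contact_force: [-4.9, 2.1, 5.7]
opening: 0.112
grip_force: 30.0
```

Run:
```python
from h import *
o=manip.get_obs(); print(o['eef_pos'],o['contact_force'],o['wrist_torque'],o['opening']*88,o['grip_force'])
```

```text
[0.50219388 0.12740964 0.0704939 ] [-4.88499854  2.12668427  5.70179693] [0.22247048 0.85419134 0.01593145] 9.813275954625038 30.000843107700348
```

Emit:
jog_arm:
  targets: "0 -1 -3 0 0 0;0 -0.5 -7 0 0 0;0 0 -20 0 0 0;0 0 -25 0 0 0;0 0 -25 0 0 0;0 0 -20 0 0 0;0 0 -10 0 0 0;10 0 0 0 0 0;25 0 0 0 0 0;30 0 0 0 0 0;30 0 0 0 0 0;25 0 0 0 0 0;10 0 0 0 0 0;0 0 0 0 0 0;0 0 0 0 0 0;0 0 0 0 0 0"

```text
time_s: 8.55
eef_pos: [0.5285, 0.2536, 0.1798]
tcp_rot: [0.777, 0.63, -0.001, -0.0]
contact_force: [0.4, -1.1, -1.6]
opening: 0.113
grip_force: 30.0
```

Run:
```python
from h import *
a=snap('wrist','w5.png')
o=manip.get_obs(); print(o['time_s'],o['eef_pos'],o['tcp_rot'],o['contact_force'],o['wrist_torque'],o['opening']*88,o['grip_force'])
u,v=map(int,proj(a,(.538,.311,.062),1));print(u,v)
x0=max(0,u-160);y0=max(0,v-100);print(x0,y0)
cv2.imwrite('pics/w5c.png',cv2.resize(a['pixels'][y0:y0+220,x0:x0+290],None,fx=2.7,fy=2.7,interpolation=cv2.INTER_CUBIC)[...,::-1])
```

```text
8.6 [0.52870876 0.25345332 0.1801411 ] [ 7.77069110e-01  6.29414776e-01 -7.96920798e-04 -5.09383545e-05] [ 0.56293512  0.48755272 -2.65816967] [-0.02959543 -0.05202082  0.0167017 ] 9.988625459771644 29.99964863061905
324 135
164 35
```

View pics/w5c.png

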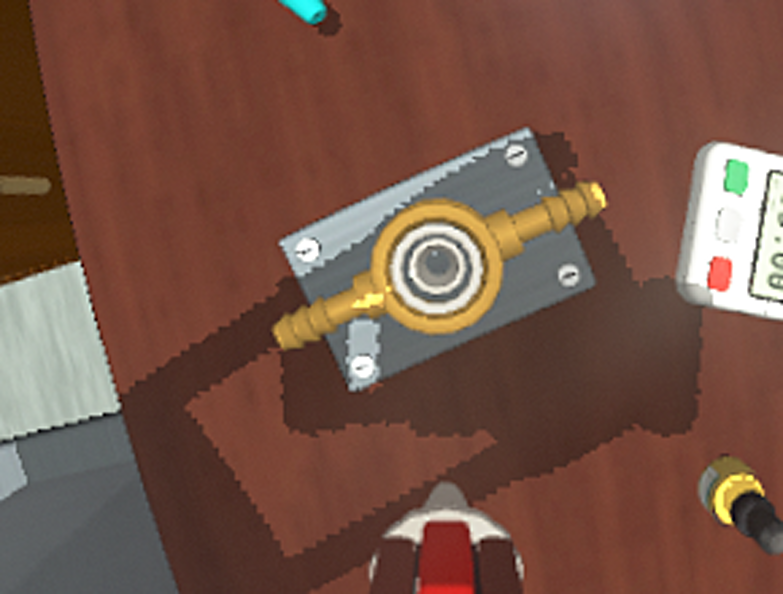

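The wrist view shows the bore centre at (325.9,133.5), the nozzle ends at (267.3,159.1) and (387,107.2), and the key tip at about (329.6,216).

Run:
```python
from h import *
c=ld('w5.png'); o=manip.get_obs(); r=R.from_quat(o['tcp_rot']).as_matrix()
k=atz(c,325.9,133.5,.0625,1); print('bore',k)
a,b=atz(c,267.3,159.1,.032,1),atz(c,387,107.2,.032,1); print('noz',(a+b)/2,np.linalg.norm(a-b),np.degrees(np.arctan2(*(b-a)[1::-1])))
print('toolx ang',np.degrees(np.arctan2(r[1,0],r[0,0])), 'tilt',r[:,2])
tip=o['eef_pos']+r@[0,0,.0645]; print('tip exp',tip,proj(c,tip,1),'seen',atz(c,329.6,217,tip[2],1))
print('move',r.T@(k-o['eef_pos'])*1000)
```

```text
bore [0.53971536 0.31276249 0.0625    ]
noz [0.53975182 0.31195934 0.032     ] 0.131596486095791 11.640779918582652
toolx ang 78.01398389404055 tilt [-1.30264778e-03 -9.24022207e-04 -9.99998725e-01]
tip exp [0.52862473 0.25339372 0.11564118] (np.float64(327.31115510489514), np.float64(216.88197562515987)) seen [0.53032985 0.25293431 0.11564118]
move [ 60.4400171   -1.42301005 117.57181096]
```

Run:
```python
from h import *
c=ld('w5.png'); o=manip.get_obs(); r=R.from_quat(o['tcp_rot']).as_matrix(); p=c['pixels'].astype(int)
for t in((.017,0,-.034),(.017,0,0),(0,0,.0645),(.017,0,.0055)): print(t,proj(c,o['eef_pos']+r@t,1))
for v in(214,217,220): print(v,p[v,316:344].min(1).tolist())
for v in(240,250,262,275):
    q=p[v]; m=np.nonzero((q[:,0]-q[:,1]>50)&(q[:,2]<60)&(abs(np.arange(640)-328)<22))[0]; print(v,m.min(),m.max(),m.mean())
```

```text
(0.017, 0, -0.034) (np.float64(326.4880294105048), np.float64(251.48097423427456))
(0.017, 0, 0) (np.float64(326.8573963094477), np.float64(225.38480037375842))
(0, 0, 0.0645) (np.float64(327.31115510489514), np.float64(216.88197562515987))
(0.017, 0, 0.0055) (np.float64(326.90534834295556), np.float64(222.03675763182605))
214 [62, 59, 58, 59, 54, 43, 44, 42, 39, 55, 85, 104, 101, 101, 101, 91, 78, 45, 40, 43, 45, 43, 45, 44, 46, 44, 43, 43]
217 [46, 46, 45, 45, 44, 43, 42, 63, 99, 110, 112, 110, 112, 109, 109, 110, 111, 110, 88, 61, 40, 43, 44, 42, 43, 46, 43, 42]
220 [48, 44, 47, 42, 42, 59, 92, 107, 109, 108, 107, 108, 108, 108, 108, 104, 106, 108, 108, 102, 84, 35, 39, 46, 47, 47, 48, 47]
240 320 338 329.0
250 320 339 329.5
262 319 339 329.0
275 319 339 329.0
```

Emit:
jog_arm:
  targets: "10 0 0 0 0 -3;20 0 0 0 0 -3;0 0 0 0 0 0"

```text
time_s: 8.85
eef_pos: [0.5353, 0.2854, 0.1809]
tcp_rot: [0.742, 0.67, 0.001, -0.0]
contact_force: [0.9, 0.5, -1.4]
opening: 0.112
grip_force: 30.0
```

Run:
```python
from h import *
manip.capture('wrist'); o=manip.get_obs(); r=R.from_quat(o['tcp_rot']).as_matrix()
y0=np.array([.978,-.208,0]);x0=np.array([.208,.978,0])
k=np.array([.5397,.3127,.112])-.0016*y0+.0005*x0
print(o['eef_pos'],np.degrees(np.arctan2(r[1,0],r[0,0])),k,r.T@(k-o['eef_pos'])*1000,o['contact_force'])
```

```text
[0.53479662 0.28408517 0.18080827] 84.0350076750487 [0.5382392 0.3135218 0.112    ] [29.61271148  0.33737294 68.81800689] [-0.16730382 -0.7353327  -1.40692555]
```

Emit:
jog_arm:
  targets: "15 0.2 0 0 0 0;14.6 0.1 0 0 0 0;0 0 0 0 0 0;0 0 0 0 0 0;0 0 15 0 0 0;0 0 20 0 0 0;0 0 15 0 0 0;0 0 10 0 0 0;0 0 6 0 0 0;0 0 0 0 0 0;0 0 0 0 0 0"

```text
time_s: 9.82
eef_pos: [0.538, 0.3136, 0.1149]
tcp_rot: [0.743, 0.669, 0.0, -0.0]
contact_force: [0.2, -1.0, -1.7]
opening: 0.11
grip_force: 30.0
```

```bash
cat > st.py <<'E'
from h import *
o=manip.get_obs(); r=R.from_quat(o['tcp_rot']).as_matrix()
print(o['time_s'],o['eef_pos']*1000,'ang',np.degrees(np.arctan2(r[1,0],r[0,0])),'F',o['contact_force'],'Ftool',r.T@o['contact_force'],'M',o['wrist_torque'],'tilt',r[:2,2],o['opening']*88)
E
python3 st.py
python3 - <<'E'
from h import *
a=snap('wrist','w6.png')
cv2.imwrite('pics/w6c.png',cv2.resize(a['pixels'][130:280,230:430],(800,600),interpolation=cv2.INTER_CUBIC)[...,::-1])
E
```

```text
9.8167 [538.04970154 313.62710646 114.88908913] ang 84.05013206891928 F [ 0.2001587  -1.00717926 -1.72009241] Ftool [-0.98103581  0.30348994  1.72007386] M [ 0.00363593 -0.06460878  0.01137377] tilt [-2.25290517e-06  1.79718892e-05] 9.648885941832066
```

View pics/w6c.png

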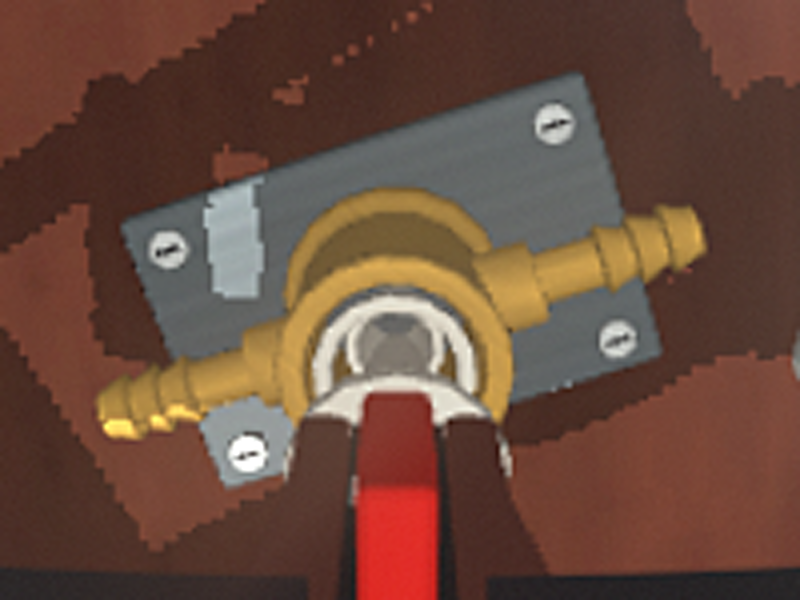

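The crop shows the key's shaft entering the bore, with ring centre and wing centre within about 1 px sideways.

Emit:
jog_arm:
  targets: "0 0 4 0 0 0;0 0 4 0 0 0;0 0 3 0 0 0;0 0 0 0 0 0;0 0 0 0 0 0"

```text
time_s: 10.28
eef_pos: [0.5377, 0.3136, 0.1035]
tcp_rot: [0.743, 0.669, -0.0, -0.0]
contact_force: [0.5, -0.5, -1.6]
opening: 0.112
grip_force: 30.0
```

Emit:
jog_arm:
  targets: "0 0 1 0 0 0;0 0 1 0 0 0;0 0 0 0 0 0"

```text
time_s: 10.53
eef_pos: [0.5378, 0.3137, 0.1016]
tcp_rot: [0.743, 0.67, -0.0, -0.0]
contact_force: [0.2, 0.3, -2.8]
opening: 0.109
grip_force: 30.0
```

Emit:
jog_arm:
  targets: "0 0 1 0 0 0;0 0 1 0 0 0;0 0 0 0 0 0"

```text
time_s: 10.78
eef_pos: [0.5378, 0.3137, 0.0995]
tcp_rot: [0.743, 0.669, -0.0, -0.0]
contact_force: [0.1, -0.3, -1.2]
opening: 0.112
grip_force: 30.0
```

```bash
python3 st.py
```

```text
10.7833 [537.77835433 313.66591932  99.50248293] ang 84.05527781856138 F [ 0.12348419 -0.26236321 -1.16379704] Ftool [-0.24815702  0.15030487  1.16375808] M [-0.01445061 -0.0701057  -0.02348556] tilt [-2.67255696e-04  2.25230129e-05] 9.844898497918283
```

Emit:
jog_arm:
  targets: "0 0 1 0 0 0;0 0 1 0 0 0;0 0 0 0 0 0"

```text
time_s: 11.03
eef_pos: [0.5378, 0.3136, 0.0975]
tcp_rot: [0.743, 0.669, -0.0, -0.0]
contact_force: [-0.3, -0.5, -2.0]
opening: 0.108
grip_force: 30.0
```

Emit:
jog_arm:
  targets: "0 0 1 0 0 0;0 0 1 0 0 0;0 0 0 0 0 0"

```text
time_s: 11.28
eef_pos: [0.5377, 0.3136, 0.0954]
tcp_rot: [0.743, 0.669, -0.0, -0.0]
contact_force: [-0.7, -0.9, -1.6]
opening: 0.113
grip_force: 30.0
```

Emit:
jog_arm:
  targets: "0 0 1 0 0 0;0 0 0.5 0 0 0;0 0 0 0 0 0"

```text
time_s: 11.53
eef_pos: [0.5378, 0.3137, 0.0941]
tcp_rot: [0.743, 0.67, -0.0, -0.0]
contact_force: [-0.1, -0.2, -1.5]
opening: 0.108
grip_force: 30.0
```

Emit:
jog_arm:
  targets: "0 0 1 0 0 0;0 0 0.5 0 0 0;0 0 0 0 0 0"

```text
time_s: 11.78
eef_pos: [0.5378, 0.3137, 0.0926]
tcp_rot: [0.743, 0.67, -0.0, -0.0]
contact_force: [-0.6, 0.0, -1.6]
opening: 0.113
grip_force: 30.0
```

Emit:
jog_arm:
  targets: "0 0 1 0 0 0;0 0 0.5 0 0 0;0 0 0 0 0 0"

```text
time_s: 12.03
eef_pos: [0.5378, 0.3137, 0.0911]
tcp_rot: [0.743, 0.669, -0.0, -0.0]
contact_force: [0.9, -0.8, -2.0]
opening: 0.115
grip_force: 30.0
```

Emit:
jog_arm:
  targets: "0 0 1 0 0 0;0 0 0.5 0 0 0;0 0 0 0 0 0"

```text
time_s: 12.28
eef_pos: [0.5378, 0.3137, 0.0895]
tcp_rot: [0.743, 0.669, -0.0, -0.0]
contact_force: [-0.9, 0.1, -2.4]
opening: 0.11
grip_force: 30.0
```

Emit:
jog_arm:
  targets: "0 0 1 0 0 0;0 0 0.5 0 0 0;0 0 0 0 0 0"

```text
time_s: 12.53
eef_pos: [0.5378, 0.3137, 0.088]
tcp_rot: [0.743, 0.67, -0.0, -0.0]
contact_force: [-0.1, -0.1, -2.6]
opening: 0.111
grip_force: 30.0
```

Emit:
jog_arm:
  targets: "0 0 0.8 0 0 0;0 0 0 0 0 0;0 0 0 0 0 0"

```text
time_s: 12.78
eef_pos: [0.5378, 0.3137, 0.0873]
tcp_rot: [0.743, 0.67, -0.0, -0.0]
contact_force: [-0.1, 0.5, -0.8]
opening: 0.114
grip_force: 30.0
```

Emit:
jog_arm:
  targets: "0 0 0.8 0 0 0;0 0 0 0 0 0;0 0 0 0 0 0"

```text
time_s: 13.03
eef_pos: [0.5378, 0.3137, 0.0865]
tcp_rot: [0.743, 0.669, -0.0, -0.0]
contact_force: [-0.4, -0.0, -2.3]
opening: 0.113
grip_force: 30.0
```

Emit:
jog_arm:
  targets: "0 0 0.8 0 0 0;0 0 0 0 0 0;0 0 0 0 0 0"

```text
time_s: 13.28
eef_pos: [0.5378, 0.3137, 0.0858]
tcp_rot: [0.743, 0.669, -0.0, -0.0]
contact_force: [-1.5, 0.8, -1.1]
opening: 0.111
grip_force: 30.0
```

Emit:
jog_arm:
  targets: "0 0 0.8 0 0 0;0 0 0 0 0 0;0 0 0 0 0 0"

```text
time_s: 13.53
eef_pos: [0.5378, 0.3138, 0.0852]
tcp_rot: [0.743, 0.669, 0.0, -0.0]
contact_force: [-1.6, 0.4, 1.8]
opening: 0.113
grip_force: 30.0
```

Emit:
jog_arm:
  targets: "0 -0.4 0.3 0 0 0;0 0 0 0 0 0;0 0 0 0 0 0"

```text
time_s: 13.78
eef_pos: [0.5378, 0.3138, 0.0852]
tcp_rot: [0.743, 0.67, 0.0, 0.0]
contact_force: [-1.7, -0.4, 6.4]
opening: 0.111
grip_force: 30.0
```

```bash
python3 st.py
```

```text
13.7833 [537.75898263 313.80772173  85.1554187 ] ang 84.05925747766261 F [-1.7056099  -0.35632668  6.35638468] Ftool [-0.52874677 -1.65558315 -6.35760736] M [-0.12575064  0.42438414  0.06481332] tilt [0.00065957 0.0002788 ] 9.762510645832233
```

Emit:
jog_arm:
  targets: "0 0 0.1 0 0 3;0 0 0.1 0 0 3;0 0 0 0 0 0"

```text
time_s: 14.03
eef_pos: [0.5379, 0.3138, 0.0848]
tcp_rot: [0.777, 0.629, 0.0, 0.0]
contact_force: [-1.5, -0.1, 3.5]
opening: 0.114
grip_force: 30.0
```

```bash
python3 st.py
```

```text
14.0333 [537.87454035 313.78526129  84.75969528] ang 77.94966272675703 F [-1.52092717 -0.12719344  3.51524703] Ftool [-0.44037421 -1.45843423 -3.51644699] M [-0.06119309  0.27127188 -0.08651118] tilt [0.00076591 0.000285  ] 10.011582605802335
```

Emit:
jog_arm:
  targets: "0 0 0.4 0 0 1;0 0 0.2 0 0 3;0 0 0.2 0 0 3;0 0 0 0 0 0"

```text
time_s: 14.37
eef_pos: [0.5381, 0.3138, 0.0843]
tcp_rot: [0.814, 0.581, 0.001, 0.0]
contact_force: [-2.0, -0.3, 7.0]
opening: 0.114
grip_force: 30.0
```

```bash
python3 st.py
```

```text
14.3667 [538.05998403 313.76066753  84.28079996] ang 71.00155523542799 F [-1.9648436  -0.29327603  7.03862165] Ftool [-0.91285319 -1.75509365 -7.04096309] M [-0.18127281  0.30058298 -0.07445387] tilt [0.00116223 0.00021399] 10.007384717124793
```

Emit:
jog_arm:
  targets: "0 0 0.2 0 0 3;0 0 0.2 0 0 3;0 0 0.2 0 0 3;0 0 0 0 0 0"

```text
time_s: 14.7
eef_pos: [0.5383, 0.3137, 0.084]
tcp_rot: [0.857, 0.515, 0.001, 0.0]
contact_force: [-2.3, -2.0, 8.0]
opening: 0.11
grip_force: 30.0
```

```bash
python3 st.py
```

```text
14.7 [538.31411929 313.7047387   83.95693296] ang 62.006234237636306 F [-2.25484583 -2.01036696  7.98260341] Ftool [-2.82608274 -1.03613316 -7.98671063] M [-0.2955331   0.3102225   0.01425596] tilt [0.00168402 0.00015989] 9.663028964878988
```

Emit:
jog_arm:
  targets: "0 0 0.1 0 0 4;0 0 0.1 0 0 4;0 0 0.1 0 0 4;0 0 0 0 0 0"

```text
time_s: 15.03
eef_pos: [0.5386, 0.3135, 0.0836]
tcp_rot: [0.907, 0.422, 0.001, 0.0]
contact_force: [-0.7, -2.0, 7.5]
opening: 0.113
grip_force: 30.0
```

```bash
python3 st.py
```

```text
15.0333 [538.613171   313.53503497  83.64677306] ang 49.947621306163946 F [-0.74545027 -2.04563809  7.49248657] Ftool [-2.03543234  0.75841714 -7.49396457] M [-0.45593174  0.1342815  -0.12516346] tilt [ 2.16297889e-03 -5.71255161e-05] 9.938139990050175
```

Emit:
jog_arm:
  targets: "0 0 0.15 0 0 4;0 0 0.1 0 0 4;0 0 0.1 0 0 4;0 0 0 0 0 0"

```text
time_s: 15.37
eef_pos: [0.5388, 0.3133, 0.0833]
tcp_rot: [0.946, 0.325, 0.001, 0.001]
contact_force: [0.1, -2.5, 7.8]
opening: 0.113
grip_force: 30.0
```

```bash
python3 st.py
```

```text
15.3667 [538.77713604 313.31391416  83.25056529] ang 37.943988726709655 F [ 0.13044182 -2.47004047  7.75854607] Ftool [-1.40306669  2.0418265  -7.75728693] M [-0.60820873  0.01036529 -0.18120408] tilt [ 0.00239489 -0.00037406] 9.917733539352799
```

Emit:
jog_arm:
  targets: "-0.2 0.3 0.15 0 0 4;-0.1 0.1 0.1 0 0 4;0 0 0.1 0 0 4;0 0 0 0 0 0"

```text
time_s: 15.7
eef_pos: [0.539, 0.3129, 0.0829]
tcp_rot: [0.974, 0.225, 0.001, 0.0]
contact_force: [-0.2, -1.5, 7.0]
opening: 0.109
grip_force: 30.0
```

```bash
python3 st.py
```

```text
15.7 [538.97897901 312.94514877  82.90201563] ang 25.952301220846795 F [-0.16522879 -1.514697    7.00894123] Ftool [-0.79435962  1.29887243 -7.0091931 ] M [-0.5091846  -0.01135176 -0.11314568] tilt [ 0.002766   -0.00011771] 9.633601403515305
```

Emit:
jog_arm:
  targets: "0 0 0.25 0 0 4;0 0 0.15 0 0 4;0 0 0.1 0 0 4;0 0 0 0 0 0"

```text
time_s: 16.03
eef_pos: [0.539, 0.3126, 0.0826]
tcp_rot: [0.993, 0.122, 0.001, 0.001]
contact_force: [0.1, -3.5, 8.9]
opening: 0.113
grip_force: 30.0
```

```bash
python3 st.py
```

```text
16.0333 [539.01604864 312.64291293  82.55392866] ang 13.961752897785713 F [ 0.08705546 -3.4695789   8.89478807] Ftool [-0.72978533  3.39986179 -8.89219683] M [-0.75060359 -0.0446982  -0.06981125] tilt [ 0.00281239 -0.00066557] 9.951800292817055
```

Emit:
jog_arm:
  targets: "0 0.4 0.05 0 0 4;0 0 0.1 0 0 4;0 0 0.05 0 0 -3;0 0 0 0 0 -2.7;0 0 0 0 0 0;0 0 0 0 0 0"

```text
time_s: 16.53
eef_pos: [0.5391, 0.3125, 0.0824]
tcp_rot: [0.995, 0.104, 0.001, 0.0]
contact_force: [0.3, -2.7, 8.8]
opening: 0.111
grip_force: 30.0
```

```bash
python3 st.py
```

```text
16.5333 [539.07318465 312.48084774  82.44682203] ang 11.883644531874511 F [ 0.33754102 -2.72617458  8.75303988] Ftool [-0.20758412  2.74430107 -8.75142213] M [-0.61832908  0.12314367 -0.00736428] tilt [ 0.00279251 -0.00023505] 9.803781480790034
```

Emit:
jog_arm:
  targets: "0 0.2 -0.3 0 0 0;0 0 -0.2 0 0 0;0 0 0 0 0 0"

```text
time_s: 16.78
eef_pos: [0.5391, 0.3124, 0.0828]
tcp_rot: [0.995, 0.103, 0.001, 0.0]
contact_force: [0.4, -1.9, 3.9]
opening: 0.11
grip_force: 30.0
```

Emit:
jog_arm:
  targets: "0 0 0 0 0 0;0 0 0 0 0 0;0 0 0 0 0 0;0 0 0 0 0 0;0 0 0 0 0 0;0 0 0 0 0 0;0 0 0 0 0 0;0 0 0 0 0 0"
  hand: 40

```text
time_s: 17.45
eef_pos: [0.5376, 0.3127, 0.0819]
tcp_rot: [0.995, 0.102, -0.0, -0.0]
contact_force: [0.5, -0.0, 0.3]
opening: 0.455
grip_force: 0.0
```

```bash
python3 st.py
```

```text
17.45 [537.62424391 312.67645892  81.85262369] ang 11.762233367724336 F [ 0.51273709 -0.03780117  0.29144553] Ftool [ 0.49425657  0.14149326 -0.29147702] M [ 0.04492951  0.04262723 -0.02654619] tilt [-5.29183331e-05  1.15176327e-04] 40.02018048527875
```

Emit:
jog_arm:
  targets: "0 0 -5 0 0 0;0 0 -15 0 0 0;0 0 -25 0 0 0;0 0 -30 0 0 0;0 0 -30 0 0 0;0 0 -20 0 0 0;0 0 -10 0 0 0;0 0 0 0 0 0;0 0 0 0 0 0;0 0 0 0 0 0"

```text
time_s: 18.28
eef_pos: [0.5366, 0.3122, 0.2153]
tcp_rot: [0.995, 0.102, -0.001, 0.0]
contact_force: [0.6, 0.7, -0.0]
opening: 0.456
grip_force: 0.0
```

```bash
python3 st.py
python3 - <<'E'
from h import *
a=snap('wrist','w7.png')['pixels']; s=snap('scene','s7.png')['pixels']
u=cv2.resize(a[100:280,220:440],(400,327)); v=cv2.resize(s[200:300,250:372],(400,327),interpolation=cv2.INTER_CUBIC)
cv2.imwrite('pics/m7.png',np.hstack([u,v])[...,::-1])
E
```

```text
18.2833 [536.5809136  312.18980692 215.25434004] ang 11.756947954063692 F [ 0.63844433  0.67209741 -0.02357972] Ftool [ 0.76205786 -0.52791748  0.02128462] M [ 0.02646139 -0.02495953  0.00991164] tilt [-0.00254166 -0.0010003 ] 40.153882690910805
```

View pics/m7.png

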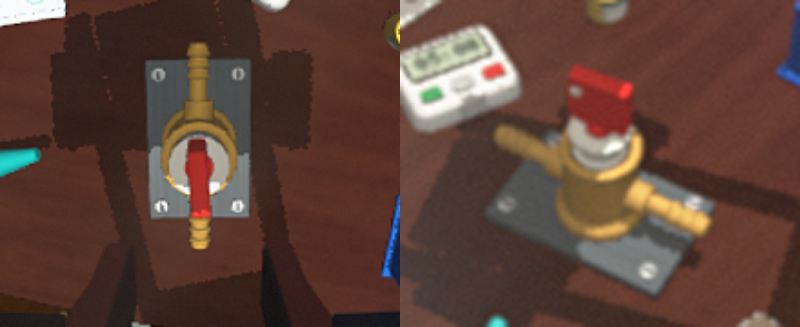

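The views show the key seated upright with its wing close to the nozzle line, tilted perhaps a few degrees. I'll measure that.

Run:
```python
from h import *
c=ld('w7.png'); p=c['pixels'].astype(int)
g=[]
for v in range(172,222,3):
    q=p[v]; m=np.nonzero((q[:,0]-q[:,1]>70)&(abs(np.arange(640)-329)<14))[0]
    if len(m): print(v,m.min(),m.max(),int(q[m,0].mean())); g.append((v,m.mean()))
b=np.array([x for x in g if 186<=x[0]<=214]); k=np.polyfit(b[:,0],b[:,1],1); print(k)
A,B=[atz(c,np.polyval(k,v),v,.115,1) for v in(186,214)]; print('wing',np.degrees(np.arctan2(*(A-B)[1::-1])),(A+B)/2)
def mid(v,lo,hi):
    q=p[v]; m=np.nonzero((q[:,0]-q[:,2]>50)&(q[:,0]-q[:,1]<70)&(q[:,0]>110)&(np.arange(640)>lo)&(np.arange(640)<hi))[0]; return m.mean(),m.min(),m.max()
for v in(128,134,140,146,228,232): print(v,mid(v,315,345))
u1=np.mean([mid(v,315,345)[0] for v in range(126,148)]);u2=np.mean([mid(v,315,345)[0] for v in range(225,234)])
A,B=atz(c,u1,136.5,.035,1),atz(c,u2,229,.035,1); print('noz',np.degrees(np.arctan2(*(A-B)[1::-1])))
```

```text
184 323 332 155
187 323 335 162
190 322 336 165
193 322 337 165
196 323 336 162
199 324 333 166
202 325 334 166
205 325 334 163
208 325 334 164
211 325 334 162
214 326 335 159
217 325 335 232
[3.63636364e-02 3.22109091e+02]
wing 13.778584310704092 [0.54057643 0.31230288 0.115     ]
128 (np.float64(328.0), np.int64(323), np.int64(333))
134 (np.float64(328.5), np.int64(324), np.int64(333))
140 (np.float64(328.5), np.int64(324), np.int64(333))
146 (np.float64(328.5), np.int64(325), np.int64(332))
228 (np.float64(329.5), np.int64(325), np.int64(334))
232 (np.float64(329.5), np.int64(324), np.int64(335))
noz 12.331601246055781
```

Run:
```python
from h import *
c=ld('w7.png'); x0,y0,w,h,s=295,165,65,60,9
im=np.ascontiguousarray(c['pixels'][y0:y0+h,x0:x0+44,::-1]); im=cv2.resize(im,None,fx=s,fy=s,interpolation=cv2.INTER_CUBIC)
im=im[:,8*s:]; o2=im.copy(); 
ctr=np.array([.5397,.3122])
for a,col in((12,(0,255,0)),(17,(255,255,0))):
    d=np.array([np.cos(np.radians(a)),np.sin(np.radians(a))]); n=np.array([-d[1],d[0]])
    for z in(.115,.081):
        q=[proj(c,(*(ctr+i*.017*d+j*.005*n),z),1) for i,j in((1,1),(1,-1),(-1,-1),(-1,1))]
        q=np.array([[(u-x0-8+.5)*s,(v-y0+.5)*s] for u,v in q],np.int32)
        cv2.polylines(o2,[q],True,col if z>.1 else (255,255,255),1)
cv2.imwrite('pics/m8.png',np.hstack([im,o2])); print(im.shape)
```

```text
(540, 324, 3)
```

View pics/m8.png

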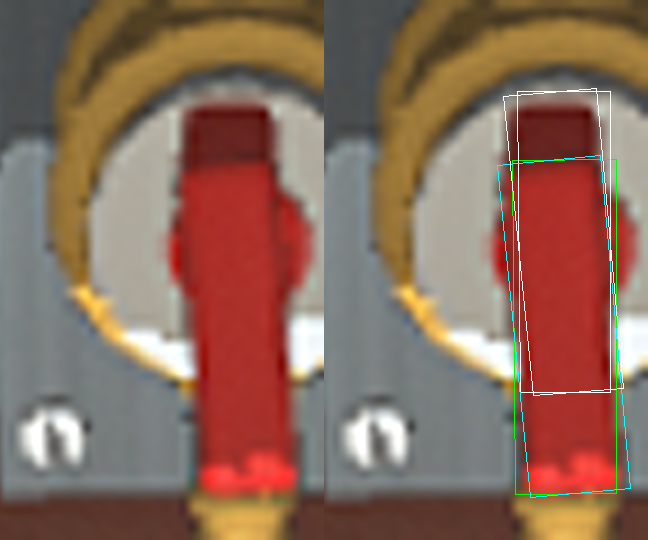

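The overlay shows the wing at about 15°, so it is roughly 3° off the nozzle line (about 11.8°). I'll grip it again and turn it the rest of the way while pressing.

Emit:
jog_arm:
  targets: "2.5 -0.1 0 0 0 -3.5;0 0 25 0 0 0;0 0 30 0 0 0;0 0 30 0 0 0;0 0 25 0 0 0;0 0 15 0 0 0;0 0 6.5 0 0 0;0 0 0 0 0 0;0 0 0 0 0 0"

```text
time_s: 19.13
eef_pos: [0.54, 0.3132, 0.0851]
tcp_rot: [0.991, 0.133, -0.0, 0.0]
contact_force: [-0.0, -0.5, -1.1]
opening: 0.456
grip_force: 0.0
```

Emit:
jog_arm:
  targets: "0 0 0 0 0 0;0 0 0 0 0 0;0 0 0 0 0 0;0 0 0 0 0 0;0 0 0 0 0 0;0 0 0 0 0 0;0 0 0 0 0 0;0 0 0 0 0 0"
  hand: 0

```text
time_s: 19.8
eef_pos: [0.5405, 0.3131, 0.0861]
tcp_rot: [0.991, 0.133, 0.0, 0.0]
contact_force: [-0.2, -2.8, 6.6]
opening: 0.113
grip_force: 30.0
```

```bash
python3 st.py
```

```text
19.8 [540.52443332 313.0659826   86.06292256] ang 15.25028778811833 F [-0.19761576 -2.81570742  6.55473782] Ftool [-0.92530982  2.6662654  -6.5548973 ] M [-0.48379585  0.04063737 -0.10130839] tilt [ 9.47914427e-04 -8.84060787e-06] 9.90983839606964
```

```bash
cat > rel.py <<'E'
from h import *
def meas(c,eef,rot,ztop=-.034):
    r=R.from_quat(rot).as_matrix(); p=c['pixels'].astype(int)
    q=[proj(c,eef+r@np.array([x,0,ztop]),1) for x in(.017,-.017)]
    out=[]
    for v in range(int(q[0][1])+3,int(q[1][1])-3):
        m=np.nonzero((p[v,:,0]-p[v,:,1]>60)&(p[v,:,0]>120)&(abs(np.arange(640)-329)<14))[0]
        if len(m): out.append((v,m.min(),m.max()))
    o=np.array(out); print('rows',o[0],o[-1],'n',len(o))
    exp=(q[1][0]-q[0][0])/(q[1][1]-q[0][1]); h=len(o)
    for nm,col in(('L',o[:,1]),('R',o[:,2])): print(nm,np.degrees(np.polyfit(o[:,0],col,1)[0]-exp))
E
python3 - <<'E'
from rel import *
meas(ld('w5.png'),np.array([.52871,.25345,.18014]),[.777069,.629415,-.0008,0])
c=snap('wrist','w9.png'); o=manip.get_obs(); meas(c,o['eef_pos'],o['tcp_rot'])
# released picture: wing top at .115
meas(ld('w7.png'),np.array([.5397,.3122,.0813]),R.from_matrix([[np.cos(.2052),np.sin(.2052),0],[np.sin(.2052),-np.cos(.2052),0],[0,0,-1]]).as_quat())
E
```

```text
rows [254 318 339] [302 320 338] n 49
L 0.0967136825479087
R -1.4818435081186747
rows [255 319 338] [302 320 338] n 48
L 1.6378991658092272
R -0.041416994474341426
rows [185 323 333] [215 326 335] n 31
L 7.268256972728232
R -2.804710715862011
```

Emit:
jog_arm:
  targets: "0 0 0 0 0 2;0 0 0.1 0 0 2.2;0 0 0 0 0 0;0 0 0 0 0 0"

```text
time_s: 20.18
eef_pos: [0.5406, 0.3129, 0.086]
tcp_rot: [0.995, 0.096, 0.001, 0.0]
contact_force: [0.7, -2.7, 5.2]
opening: 0.109
grip_force: 30.0
```

```bash
python3 st.py;  python3 - <<'E'
from rel import *
c=snap('wrist','w10.png'); o=manip.get_obs(); meas(c,o['eef_pos'],o['tcp_rot'])
E
```

```text
20.1833 [540.63041612 312.8815567   85.96908637] ang 11.052175041892898 F [ 0.69293372 -2.69728428  5.17589242] Ftool [ 0.16829075  2.78308076 -5.17411844] M [-0.63464787 -0.01449976 -0.03257588] tilt [ 0.00111292 -0.00037046] 9.614353977142464
rows [255 319 338] [302 320 338] n 48
L 1.3874176886671414
R -0.02756166860875519
```

Emit:
jog_arm:
  targets: "0 0.2 -0.3 0 0 0;0 0 0 0 0 0"

```text
time_s: 20.4
eef_pos: [0.5406, 0.3129, 0.086]
tcp_rot: [0.995, 0.096, 0.001, 0.0]
contact_force: [1.0, -3.4, 4.4]
opening: 0.111
grip_force: 30.0
```

Emit:
jog_arm:
  targets: "0 0 0 0 0 0;0 0 0 0 0 0;0 0 0 0 0 0;0 0 0 0 0 0;0 0 0 0 0 0;0 0 0 0 0 0;0 0 0 0 0 0;0 0 0 0 0 0"
  hand: 40

```text
time_s: 21.07
eef_pos: [0.5401, 0.3131, 0.0856]
tcp_rot: [0.995, 0.096, -0.0, -0.0]
contact_force: [0.5, -0.2, 0.6]
opening: 0.456
grip_force: 0.0
```

Emit:
jog_arm:
  targets: "0 0 -5 0 0 0;0 0 -15 0 0 0;0 0 -25 0 0 0;0 0 -30 0 0 0;0 0 -30 0 0 0;0 0 -20 0 0 0;0 0 -5 0 0 0;0 0 0 0 0 0;0 0 0 0 0 0;0 0 0 0 0 0"

```text
time_s: 21.9
eef_pos: [0.5389, 0.3126, 0.2137]
tcp_rot: [0.995, 0.096, -0.002, 0.0]
contact_force: [0.1, -0.3, -0.7]
opening: 0.455
grip_force: 0.0
```

```bash
python3 st.py
cat > wang.py <<'E'
from h import *
from scipy.optimize import minimize
def wang(c,zt=.115):
    p=c['pixels'].astype(float); m=((p[...,0]-p[...,1]>60)).astype(np.uint8)
    S=6; big=cv2.resize(p[140:240,290:370],None,fx=S,fy=S,interpolation=cv2.INTER_CUBIC); M=((big[...,0]-big[...,1])>60).astype(np.uint8)
    def poly(x):
        a=np.radians(x[2]); d=np.array([np.cos(a),np.sin(a)]); n=np.array([-d[1],d[0]]); P=[]
        for z in(zt,zt-.034):
            for i in(-1,1):
                for j in(-1,1): P.append(proj(c,(*(np.array(x[:2])/1000+i*.017*d+j*.005*n),z),1))
        q=np.array([[(u-290+.5)*S,(v-140+.5)*S] for u,v in P]); return cv2.convexHull(q.astype(np.float32)).astype(np.int32)
    def cost(x):
        I=np.zeros_like(M); cv2.fillPoly(I,[poly(x)],1); return float(np.sum(I!=M))
    b=min((minimize(cost,[540,312,a],method='Nelder-Mead',options=dict(initial_simplex=[[540,312,a],[543,312,a],[540,315,a],[540,312,a+4]])) for a in(8,11,14,17)),key=lambda r:r.fun)
    print('wing fit',b.x,b.fun)
E
python3 - <<'E'
from wang import *
wang(ld('w7.png')); c=snap('wrist','w11.png'); wang(c); p=c['pixels'].astype(int)
for v in(184,199,205,211,217):
    m=np.nonzero((p[v,:,0]-p[v,:,1]>70)&(abs(np.arange(640)-329)<14))[0]
    if len(m): print(v,m.min(),m.max())
E
```

```text
21.9 [538.90744391 312.56029639 213.73544305] ang 11.05717639218573 F [ 0.08682398 -0.31464457 -0.74300828] Ftool [0.02717734 0.32502964 0.74311375] M [-0.02890656 -0.00049323 -0.00759558] tilt [-0.00294198 -0.00115881] 40.0695027450835
wing fit [539.22232683 312.31508453  15.37379883] 3402.0
wing fit [537.89288253 311.89445027   9.32025373] 3656.0
199 323 334
205 324 333
211 324 333
217 324 334
```

```bash
cat > edge.py <<'E'
from h import *
def edge(f,ctr,vs):
    c=ld(f); p=c['pixels'].astype(float); A=[]
    for side in(-1,1):
        pts=[]
        for v in vs:
            s=p[v,:,0]-p[v,:,1]; T=s[328:331].mean()/2+10; u=329
            while s[u]>T and 310<u<345: u+=side
            pts.append((u-side*(T-s[u])/(s[u-side]-s[u]),v))
        pts=np.array(pts); k=np.polyfit(pts[:,1],pts[:,0],1); res=pts[:,0]-np.polyval(k,pts[:,1])
        X,Y=[atz(c,np.polyval(k,v),v,.115,1) for v in(vs[0],vs[-1])]
        A.append((round(np.degrees(np.arctan2(*(X-Y)[1::-1])),2),round(res.std(),2)))
    print(f,A)
E
python3 - <<'E'
from edge import *
for f in('w7.png','w11.png'):
    edge(f,0,range(199,216));
E
```

```text
w7.png [(np.float64(15.42), np.float64(0.15)), (np.float64(16.23), np.float64(0.08))]
w11.png [(np.float64(11.89), np.float64(0.31)), (np.float64(9.36), np.float64(0.27))]
```

```bash
python3 -c "
from plant import manip
print(manip.close_job())"
```

```text
the job is handed in; nothing more can be done
None
```

I fitted the key in the stopcock, wedged it with about 10 N of pressing over about 1.25 rad of turn, and handed the job in at about 22 s. The wing is within about 1–2° of the nozzle line by camera; I read no cartridge value, but the press stayed near 11 N at each reading, and I did no final camera check on the nearby things.

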